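# Lock the sedimentation rack on its anti-vibration platform and float it

## Robot

A 6-joint arm with a two-finger parallel gripper is mounted at the origin on a cart in front of the work surface, level with it; the furniture and walls round the work are solid. World frame = base frame: x ahead of the robot, y to its left, z up, the work surface at z = 0. Lengths are in m, angles in degrees, forces in N, time in s.
With the tool pointing down it reaches from about 0.375 to 0.9 m from the base axis. Payload 3.1 kg.
Tool frame: the origin (TCP) lies at the very end of the fingers, on their centre line; the grasp point (between the pads) lies bot.grip_point_offset behind it (bot.grip_point_offset is the distance from the TCP to the grasp point, in m); z points along the fingers, y is the line along which they close (so a half turn about z gives the same grasp; the last joint's range is limited). The gripper opens to 87 mm and grips with 3 to 60 N. Pads are 19 mm wide; open, the fingers measure 117 mm over their backs; the gripper's body (75 mm by 190 mm) begins 51 mm behind the grasp point.
Start: joints at [-85.342, 30.224, 82.088, -0, 67.689, -10.227], TCP at [0.161, -0.604, 0.223] pointing down, gripper open.
Joint ranges: [-176.69, 176.69], [-43.24, 126.21], [12.49, 139.97], [-82, 262], [0, 151.66], [-163.58, 163.58]. Speed limits (degrees/s): [159.86, 159.86, 180, 180, 180, 180].

## Interface

Orientations are given as a 3x3 rotation matrix whose columns are the frame's x, y, z axes.
In Python, from rig import bot, viewer, ticket gives the robot as it stands.
- The arm moves only by the tool servo_tool, never from a script. Its argument "targets" is a list of rows, each an object with "offset": the shift along the tool's x, y, z in m, a list of three; "dr": the turn, a rotation vector about the tool's x, y, z in degrees, a list of three. In form: [{"offset": [x, y, z], "dr": [ax, ay, az]}, ...]. A call has 1 to 20 rows; each row is the pose to reach, as a shift and turn from the pose commanded when the call began, along the tool's axes at that moment; what a row does not reach only later rows make up. A row lasts 1/12 s, in which the tool goes at most 41.7 mm and 7.16 degrees, less where a joint would pass 70% of its speed; a pose out of reach is approached as far as the arm can. A call with a gripper value outside its range is refused whole. "gripper" is the gripper command: -1 is fully open, 1 is shut, values between are in proportion, set as the call begins (left out, the last holds). The fingers move at their own pace and stop on an object; the grip force is fixed at half the most. Time passes only in rows, so rows that repeat a pose let the fingers close. It gives the time, the measured TCP pose, the force, the opening and the grip force at its end, in the units of the state.
- bot.read_state(): the state, without advancing time (a new reading comes with each control period).
- viewer.capture(name): name is "scene" or "top" or "wrist"; returns a dict with "color" (384x512x3 uint8, red, green, blue), "camera_matrix" (3x3 intrinsics, pixels), "k1" (the pictures are not rectified: a ray, as slopes to the right and down, at radius r is drawn at 1 + k1 r^2 times it, then the intrinsics apply), "R" (3x3) and "t" (3): a world point X has camera coordinates R X + t. Camera axes: x right, y down, z forward; pixel columns grow to the right and rows downward; lengths in m; the calibration is good to about 2 mm. A picture is of the moment at which its call begins. There is no depth.
- ticket.hand_in(): hands the job in; it is judged then, once.
The state is a dict: "time_s": time; "joint_positions": joint angles; "qvel": joint speeds; "tau": joint torques, N m; "position": TCP position; "tcp_rot": TCP orientation; "force": force on the tool from outside, world axes, zero at the start; "moment": the same for the moment, N m; "opening": opening from 0.0 (shut) to 1.0 (fully open); "grasp_force": force on a finger pad.
Only numpy, scipy, OpenCV 4.12 (cv2) and the standard library are available. Lean on these libraries where they do the work, as an engineer would, in place of code of your own. Each camera call takes 0.05 s, during which the arm holds its last target. There are 200 camera calls.

## Task

Get the blood-sedimentation rack ready to stand free of vibration: slide the tray with the tube rack fully home with its loop handle, gently so that the tubes are not jolted, then hold in the thumb button of the ball-lock pin, drive the pin down until its head is seated, and let the button spring back out so that the pin locks. Only then move the air lever to its middle (fill) notch, leave it there for a second or two while the deck rises, and push it on past the stiff detent into the last (float) notch. Leave the other things on the bench where they are.

Things in the scene. Friction and masses are not known exactly. Their poses are not given: they have to be found in the camera images.
- iso_base: anti-vibration platform fixed to the bench: grey base plate on rubber feet, above it a deck 218 x 184 mm. Origin: underside centre, on the worktop. Its +x is the direction in which the tray slides home (away from the robot), +y to the left, z up; all positions given below as (x, y, z) are mm in this frame
- tray (a joint): sliding aluminium tray, 76 x 180 mm, on two rails on the deck; it carries a clear rack of capped tubes (fixed to it, tops at z = 154). Metres moved along the base's +x: 0 fully out, 0.060 fully home against its stop, where the hole (18 mm) in the steel tongue behind the tray lies in line with the pin. Slides with about 2.5 N of friction and stays where it is left
- tray_handle (a point): middle of the top bar (round, 10 mm thick, 44 mm of it straight, along the base's y) of the upright steel loop handle at the front of the tray, 145 mm above the worktop; 13 mm behind it (+x) stands the rack. Pushing the bar in +x slides the tray; at home it is at (-46, 0, 145)
- lock_pin (a joint): upright steel ball-lock pin, 107 mm long with its button, shank 14 mm, captive in the three-legged bracket at the back of the deck, axis at (75, 0). Metres driven down: 0 parked (raised), 0.0365 fully in, head seated on the bracket. Slides with about 8 N of drag while its button is held in; if the tray is not home, its nose is stopped by the tray's tongue
- pin_head (a point): underside of the pin's dark head (38 mm wide, 24 mm tall), on the pin's axis; 153 mm above the worktop when parked, 117 mm fully in. Parked, two locking balls stand on the bracket's middle leg and stop the pin; they draw in only while the button is pressed by over 4 mm. Let go fully in, they come out under the lowest leg and lock it
- thumb_button (a joint): the pin's thumb button, metres pressed into the head: 0 out, 0.006 fully in; the spring takes 4 N to start and 7 N fully in. Straight pressing from above first sinks the button, then drives the pin, with 6 to 10 N in all; springs back out when let go
- button_top (a point): centre of the top face of the thumb button (round, 19 mm across, standing 10 mm out of the 38 mm wide dark pin head); 187 mm above the worktop when parked and out, about 151 mm with the pin fully in and the button out, 145 mm with the button still held in
- air_lever (a joint): three-notch air lever at the platform's left side, hinged about the base's y at (35, 126, 50); steel rod with black ball knob. Radians swung in +x: 0 to 0.06 hold notch (leans 0.5 rad towards -x), 0.44 to 0.49 fill notch (upright), 1.01 to 1.05 float notch (leans 0.5 rad towards +x; end stop at 1.05). A spring roller holds it in each notch
- lever_knob (a point): centre of the lever's black ball knob, 26 mm across, 105 mm from the hinge; 142 mm above the worktop in hold, 155 mm in fill. About 4 N at the knob takes it out of hold over a light hump (crest at 0.25 rad), about 10 N out of fill over the stiffer hump (crest at 0.75 rad); past a crest it snaps into the next notch by itself
- deck (a joint): floating deck that carries tray, rack, bracket and pin: metres risen on its air mounts; 0 resting, about 0.003 with the lever in fill, 0.0066 in float. Follows the lever by itself
- specimen_jar: bystander: specimen jar with screw lid, 48 mm wide, 70 mm tall, on the bench right of the platform; origin at underside centre
- tally_counter: bystander: round hand tally counter, 55 x 73 x 23 mm, lying behind and left of the platform; origin at underside centre
- dropper_2: bystander: small dropper bottle with a pointed cap, 25 mm wide, 74 mm tall, on the bench right of the platform; origin at underside centre

How it is judged:
By the outcome, as a careful person would: the job done as asked, in the order asked, and still so for the second after the job is handed in, with the robot touching nothing.
It also fails if it takes over 51 s, if anything falls off the work surface, if the arm or the gripper's body presses on something with over 40 N, if the wrist force passes 120 N, or if a joint passes its speed limit or range.

## Working session

There is one attempt and no reset: what is moved stays moved. The work goes in short steps, Python scripts to look and compute and a tool call to move; the robot and the scene stay as the last step left them, time stands still between calls to the robot, and variables do not carry over. Pictures are saved under pics/ and viewed, at most 10 in all, crops included, and the job is handed in when it is done.

Besides the shell and the picture viewer there is one more tool, called after "Emit:" in YAML: its name, and indented under it one key for each argument. servo_tool: Moves the arm, as the interface text tells. Its arguments: {"type":"object","properties":{"targets":{"type":"array"},"gripper":{"type":"number"}},"required":["targets"]}

```bash
mkdir -p pics
python3 - <<'E'
from rig import bot, viewer
import cv2, json
import numpy as np
for n in ["scene","top"]:
    c=viewer.capture(n)
    cv2.imwrite(f"pics/{n}0.png",c["color"][:,:,::-1])
    np.savez(f"{n}0.npz",**c)
    print(n,np.round(c["camera_matrix"],1).tolist(),c["k1"],np.round(c["R"],3).tolist(),np.round(c["t"],3))
s=bot.read_state();print(bot.grip_point_offset,s["time_s"],np.round(s["tcp_rot"],3).tolist(),s["position"])
E
```

```text
scene [[400.3, 0.0, 260.1], [0.0, 400.3, 192.4], [0.0, 0.0, 1.0]] -0.022820615284846146 [[-0.676, -0.737, -0.005], [-0.493, 0.456, -0.741], [0.548, -0.498, -0.672]] [0.508 0.262 0.928]
top [[408.6, 0.0, 250.4], [0.0, 408.6, 193.7], [0.0, 0.0, 1.0]] 0.04630327943053202 [[0.008, -1.0, 0.004], [-0.978, -0.009, -0.207], [0.207, -0.003, -0.978]] [0.193 0.538 1.001]
0.0187 0.1 [[0.966, 0.257, -0.0], [0.257, -0.966, 0.002], [0.0, -0.002, -1.0]] [ 0.16055732 -0.60335207  0.22166266]
```

View pics/scene0.png

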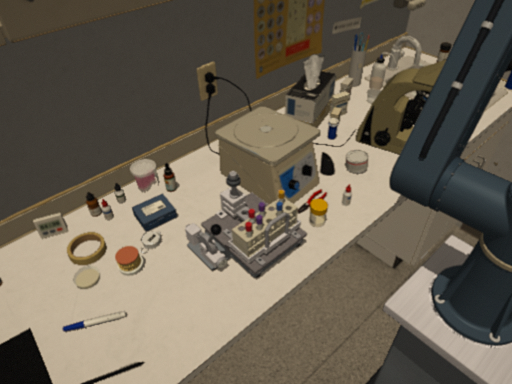

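View pics/top0.png

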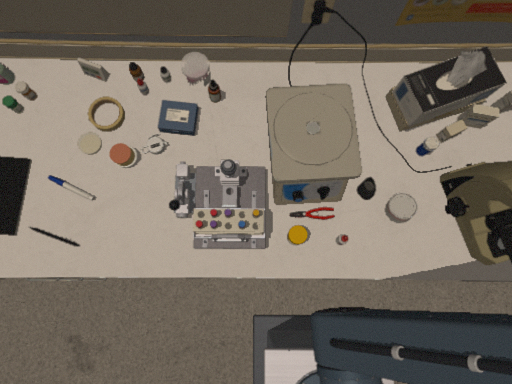

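The top view shows the platform at about (230,207), pin head at (228,167), knob at (175,205) and loop handle near (230,237). In the scene view the pin is at (234,180) and the knob at (216,230). I'll zoom in on both.

```bash
cat > h.py <<'E'
import numpy as np, cv2
def ray(c,uv):
    K=c["camera_matrix"];k=float(c["k1"])
    d=np.array([(uv[0]-K[0,2])/K[0,0],(uv[1]-K[1,2])/K[1,1]]);s=d.copy()
    for _ in range(20): s=d/(1+k*(s@s))
    R=c["R"];return -R.T@c["t"], R.T@np.array([s[0],s[1],1])
def onz(c,uv,z):
    o,d=ray(c,uv);return o+d*(z-o[2])/d[2]
def proj(c,X):
    p=c["R"]@np.array(X)+c["t"];s=p[:2]/p[2];s=s*(1+float(c["k1"])*(s@s))
    K=c["camera_matrix"];return np.array([K[0,0]*s[0]+K[0,2],K[1,1]*s[1]+K[1,2]])
E
python3 - <<'E'
from h import *
t=np.load("top0.npz");s=np.load("scene0.npz")
for n,uv,z in [("btn",(228,166),.187),("knob",(175,205),.142),("handle",(230,238),.145),("baseFL",(194,248),.02),("baseFR",(266,248),.02)]:print(n,onz(t,uv,z).round(4))
a=t["color"][150:260,150:285,::-1];b=s["color"][165:275,180:315,::-1]
im=np.hstack([cv2.resize(x,None,fx=2.95,fy=5/1.0 if 0 else 2.95,interpolation=cv2.INTER_CUBIC) for x in(a,b)])
im=cv2.convertScaleAbs(im,alpha=1.6)
cv2.imwrite("pics/zoom0.png",im);print(im.shape)
E
```

```text
btn [0.5731 0.2499 0.187 ]
knob [0.4894 0.3751 0.142 ]
handle [0.4126 0.2442 0.145 ]
baseFL [0.3985 0.343  0.02  ]
baseFR [0.4    0.1559 0.02  ]
(324, 796, 3)
```

View pics/zoom0.png

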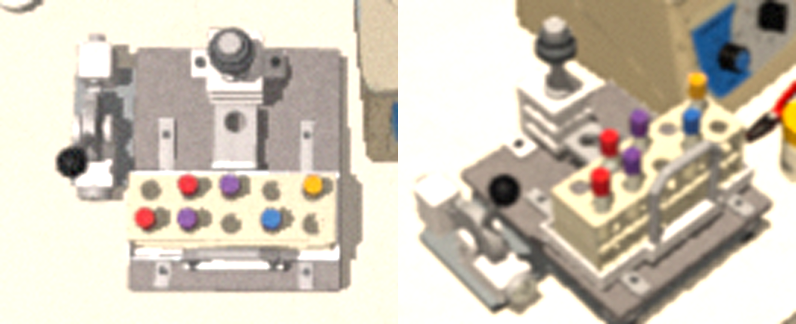

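The zoom shows the button top at top-view pixel (228.3,164.6), the knob at (174.1,204.9) and the handle bar at about (230,239.8). The tray is part-way or fully out, and the lever is in hold. Next I'll work out the frame.

Run:
```python
from h import *
t=np.load("top0.npz");s=np.load("scene0.npz")
def tri(a,b):
    A=[];o=[]
    (p,d),(q,e)=ray(t,a),ray(s,b)
    x=np.linalg.lstsq(np.stack([d,-e],1),q-p,rcond=None)[0]
    P,Q=p+d*x[0],q+e*x[1];return (P+Q)/2,np.linalg.norm(P-Q)
z=lambda x,y:(150+x/2.95,150+y/2.95)
w=lambda x,y:(180+(x-398)/2.95,165+y/2.95)
print("btn",onz(t,z(231,42),.187),tri(z(231,42),w(556,25)))
print("knob",onz(t,z(71,162),.142),tri(z(71,162),w(504,190)))
print("handle",onz(t,z(236,265),.145))
b=onz(t,z(231,42),.187)[:2];k=onz(t,z(71,162),.142)[:2]
u=k-b;yaw=np.arctan2(u[1],u[0])-np.arctan2(126,-90.3)
c,sn=np.cos(yaw),np.sin(yaw);R=np.array([[c,-sn],[sn,c]])
print("yaw",np.degrees(yaw),"len",np.linalg.norm(u),np.hypot(126,90.3))
o=b-R@[.075,0];print("origin",o)
for L in [(131,290),(342,290),(342,48),(135,48)]: print(R.T@(onz(t,z(*L),.05)[:2]-o))
print("handle base",R.T@(onz(t,z(236,265),.145)[:2]-o))
print("microscope pix dirs",onz(t,(445,200),.3),onz(t,(480,260),.3))
```

```text
btn [0.57725671 0.24932097 0.187     ] (array([0.5769695 , 0.24897147, 0.18631776]), np.float64(0.0011991568894016117))
knob [0.48959163 0.37730217 0.142     ] (array([0.48866432, 0.37637415, 0.1462371 ]), np.float64(0.00040569074557847293))
handle [0.40835758 0.24414767 0.145     ]
yaw -1.2173843294468791 len 0.1551268984604345 155.01641848526884
origin [0.50227364 0.2509144 ]
[-0.10861862  0.08472445]
[-0.10334264 -0.09583944]
[ 0.11174732 -0.09121906]
[0.10600899 0.09366681]
handle base [-0.0937511  -0.00876053]
microscope pix dirs [ 0.47564024 -0.18196867  0.3       ] [ 0.36080917 -0.23597219  0.3       ]
```

Emit:
servo_tool:
  targets:
    - {"offset":[0,0,-0.3],"dr":[0,0,-7]}
    - {"offset":[0,0,-0.3],"dr":[0,0,-14]}
    - {"offset":[0,0,-0.3],"dr":[0,0,-21]}
    - {"offset":[0,0,-0.3],"dr":[0,0,-28]}
    - {"offset":[0,0,-0.3],"dr":[0,0,-35]}
    - {"offset":[0,0,-0.3],"dr":[0,0,-42]}
    - {"offset":[0,0,-0.3],"dr":[0,0,-49]}
    - {"offset":[0,0,-0.3],"dr":[0,0,-56]}
    - {"offset":[0.04,-0.035,-0.3],"dr":[0,0,-63]}
    - {"offset":[0.08,-0.07,-0.3],"dr":[0,0,-70]}
    - {"offset":[0.11,-0.1,-0.3],"dr":[0,0,-75]}
    - {"offset":[0.14,-0.125,-0.3],"dr":[0,0,-75]}
    - {"offset":[0.17,-0.15,-0.3],"dr":[0,0,-75]}
    - {"offset":[0.2,-0.175,-0.3],"dr":[0,0,-75]}
    - {"offset":[0.229,-0.2,-0.3],"dr":[0,0,-75]}
    - {"offset":[0.229,-0.2,-0.3],"dr":[0,0,-75]}
  gripper: 1

```text
time_s: 1.43
position: [0.3325, -0.3469, 0.523]
tcp_rot: [[-0.003, 1.0, 0.002], [1.0, 0.003, 0.002], [0.002, 0.002, -1.0]]
force: [-0.8, 0.9, 0.1]
opening: 0.013
grasp_force: 0.0
```

Emit:
servo_tool:
  targets:
    - {"offset":[0.04,0.01,0],"dr":[0,0,0]}
    - {"offset":[0.08,0.02,0],"dr":[0,0,0]}
    - {"offset":[0.12,0.03,0],"dr":[0,0,0]}
    - {"offset":[0.16,0.04,0],"dr":[0,0,0]}
    - {"offset":[0.2,0.05,0],"dr":[0,0,0]}
    - {"offset":[0.24,0.06,0],"dr":[0,0,0]}
    - {"offset":[0.28,0.07,0],"dr":[0,0,0]}
    - {"offset":[0.32,0.07,0],"dr":[0,0,0]}
    - {"offset":[0.36,0.07,0],"dr":[0,0,0]}
    - {"offset":[0.39,0.065,0.02],"dr":[0,0,0]}
    - {"offset":[0.42,0.06,0.04],"dr":[0,0,0]}
    - {"offset":[0.45,0.055,0.06],"dr":[0,0,0]}
    - {"offset":[0.48,0.05,0.08],"dr":[0,0,0]}
    - {"offset":[0.51,0.04,0.1],"dr":[0,0,0]}
    - {"offset":[0.54,0.03,0.12],"dr":[0,0,0]}
    - {"offset":[0.565,0.02,0.15],"dr":[0,0,0]}
    - {"offset":[0.585,0.02,0.18],"dr":[0,0,0]}
    - {"offset":[0.594,0.018,0.21],"dr":[0,0,0]}
    - {"offset":[0.594,0.018,0.22],"dr":[0,0,0]}
    - {"offset":[0.594,0.018,0.22],"dr":[0,0,0]}

```text
time_s: 3.1
position: [0.3472, 0.2416, 0.2994]
tcp_rot: [[0.0, 1.0, -0.008], [1.0, -0.0, -0.003], [-0.003, -0.008, -1.0]]
force: [0.3, -0.6, -0.0]
opening: 0.003
grasp_force: 0.0
```

Run:
```python
from rig import bot, viewer
from h import *
c=viewer.capture("wrist");np.savez("w1.npz",**c)
cv2.imwrite("pics/w1.png",c["color"][:,:,::-1])
s=bot.read_state();print(s["time_s"],s["position"],s["force"],np.round(s["joint_positions"],1))
for n,X in [("btn",(.577,.249,.187)),("knob",(.489,.377,.142)),("handle",(.408,.246,.145)),("tip",s["position"])]:print(n,proj(c,X))
```

```text
3.15 [0.34878457 0.24180903 0.30120342] [-0.41632666  0.26524954  0.35617586] [ 19.6   8.6 102.8  -0.   68.9  19.7]
btn [501.20002243 182.90212803]
knob [404.71730925  41.8426893 ]
handle [315.73746901 175.54985561]
tip [258.34664741 242.22960345]
```

View pics/w1.png

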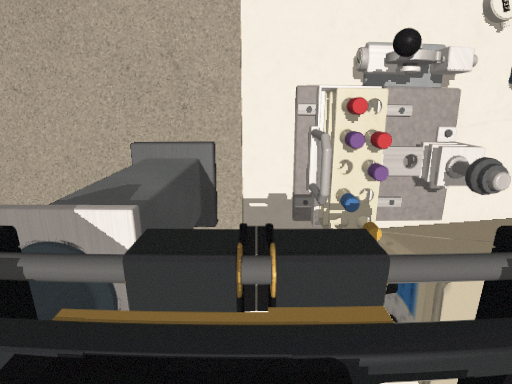

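The wrist view shows the handle bar at column 327, rows 140–190, the button at (495,178) and the knob at (407,41). The black finger blocks span columns 130–385.

Run:
```python
from h import *
from rig import bot
c=np.load("w1.npz");p=bot.read_state()["position"]
for dz in (0,.03,.05,.07):
  print(dz,[proj(c,p+np.array([dx,0,dz])).round(0).tolist() for dx in(-.015,0,.015,.04)],(c["R"]@(p+[0,0,dz])+c["t"])[2].round(3))
print("cam",-c["R"].T@c["t"],c["camera_matrix"][0])
print("handle",onz(c,(327,167),.145),onz(c,(327,140),.145),onz(c,(327,190),.145))
print("btn",onz(c,(496,178),.187),"knob",onz(c,(407,41),.142))
```

```text
0 [[231.0, 242.0], [258.0, 242.0], [285.0, 242.0], [330.0, 242.0]] 0.174
0.03 [[226.0, 269.0], [258.0, 269.0], [291.0, 269.0], [344.0, 269.0]] 0.145
0.05 [[221.0, 293.0], [258.0, 294.0], [295.0, 294.0], [357.0, 293.0]] 0.126
0.07 [[215.0, 326.0], [258.0, 326.0], [302.0, 326.0], [373.0, 326.0]] 0.107
cam [0.34872228 0.31434113 0.46169143] [313.64094913   0.         255.86320769]
handle [0.4191696  0.25499871 0.145     ] [0.41762794 0.28252716 0.145     ] [0.42060058 0.23058658 0.145     ]
btn [0.57064944 0.25366984 0.187     ] knob [0.49118876 0.37784099 0.142     ]
```

Emit:
servo_tool:
  targets:
    - {"offset":[0.008,0,0.03],"dr":[0,0,0]}
    - {"offset":[0.008,0,0.06],"dr":[0,0,0]}
    - {"offset":[0.008,0,0.09],"dr":[0,0,0]}
    - {"offset":[0.008,0,0.12],"dr":[0,0,0]}
    - {"offset":[0.008,0,0.15],"dr":[0,0,0]}
    - {"offset":[0.008,0,0.165],"dr":[0,0,0]}
    - {"offset":[0.008,0,0.172],"dr":[0,0,0]}
    - {"offset":[0.008,0.005,0.172],"dr":[0,0,0]}
    - {"offset":[0.008,0.01,0.172],"dr":[0,0,0]}
    - {"offset":[0.008,0.015,0.172],"dr":[0,0,0]}
    - {"offset":[0.008,0.02,0.172],"dr":[0,0,0]}
    - {"offset":[0.008,0.02,0.172],"dr":[0,0,0]}

```text
time_s: 4.15
position: [0.3726, 0.2506, 0.1318]
tcp_rot: [[0.003, 1.0, 0.005], [1.0, -0.003, 0.002], [0.002, 0.005, -1.0]]
force: [0.1, 0.0, -0.1]
opening: 0.006
grasp_force: 0.0
```

Run:
```python
from rig import bot, viewer
from h import *
a=viewer.capture("wrist");b=viewer.capture("scene");np.savez("w2.npz",**a)
s=bot.read_state();print(s["time_s"],s["position"],s["force"])
B=cv2.resize(b["color"][165:275,180:315],None,fx=2.1,fy=2.1,interpolation=cv2.INTER_CUBIC)
im=np.zeros((384,512+B.shape[1],3),np.uint8);im[:,:512]=a["color"];im[:B.shape[0],512:]=B
cv2.imwrite("pics/w2.png",im[:,:,::-1])
```

```text
4.25 [0.37048211 0.25017143 0.13125223] [-0.4418941   0.36779572  0.50610156]
```

View pics/w2.png

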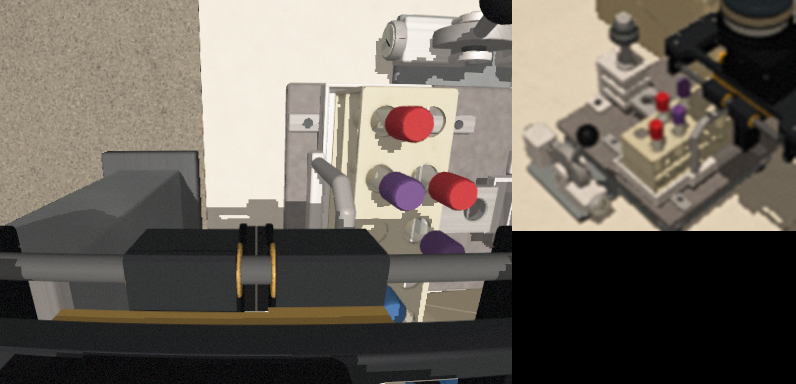

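The wrist view shows the handle bar's left bend at about (340,185), with the bar running down column 345 behind the gripper. The tip is just short of the bar.

Run:
```python
from h import *
c=np.load("w2.npz")
for uv in [(318,160),(335,180),(343,205),(344,220)]:print(uv,onz(c,uv,.145))
print(proj(c,(.411,.272,.145)),proj(c,(.411,.228,.145)))
```

```text
(318, 160) [0.40275231 0.2985133  0.145     ]
(335, 180) [0.41162836 0.28861121 0.145     ]
(343, 205) [0.41651107 0.27573449 0.145     ]
(344, 220) [0.41761146 0.26772694 0.145     ]
[331.67974212 212.12470288] [326.30918769 288.63162724]
```

Emit:
servo_tool:
  targets:
    - {"offset":[0,0.002,0]}
    - {"offset":[0,0.004,0]}
    - {"offset":[0,0.006,0]}
    - {"offset":[0,0.008,0]}
    - {"offset":[0,0.01,0]}
    - {"offset":[0,0.012,0]}
    - {"offset":[0,0.014,0]}
    - {"offset":[0,0.016,0]}
    - {"offset":[0,0.018,0]}
    - {"offset":[0,0.02,0]}
    - {"offset":[0,0.022,0]}
    - {"offset":[0,0.024,0]}
    - {"offset":[0,0.026,0]}
    - {"offset":[0,0.028,0]}
    - {"offset":[0,0.03,0]}
    - {"offset":[0,0.032,0]}
    - {"offset":[0,0.034,0]}
    - {"offset":[0,0.036,0]}
    - {"offset":[0,0.038,0]}
    - {"offset":[0,0.04,0]}

```text
$.targets[0]: bad value
```

Emit:
servo_tool:
  targets:
    - {"offset":[0,0.002,0],"dr":[0,0,0]}
    - {"offset":[0,0.004,0],"dr":[0,0,0]}
    - {"offset":[0,0.006,0],"dr":[0,0,0]}
    - {"offset":[0,0.008,0],"dr":[0,0,0]}
    - {"offset":[0,0.01,0],"dr":[0,0,0]}
    - {"offset":[0,0.012,0],"dr":[0,0,0]}
    - {"offset":[0,0.014,0],"dr":[0,0,0]}
    - {"offset":[0,0.016,0],"dr":[0,0,0]}
    - {"offset":[0,0.018,0],"dr":[0,0,0]}
    - {"offset":[0,0.02,0],"dr":[0,0,0]}
    - {"offset":[0,0.022,0],"dr":[0,0,0]}
    - {"offset":[0,0.024,0],"dr":[0,0,0]}
    - {"offset":[0,0.026,0],"dr":[0,0,0]}
    - {"offset":[0,0.028,0],"dr":[0,0,0]}
    - {"offset":[0,0.03,0],"dr":[0,0,0]}
    - {"offset":[0,0.032,0],"dr":[0,0,0]}
    - {"offset":[0,0.034,0],"dr":[0,0,0]}
    - {"offset":[0,0.036,0],"dr":[0,0,0]}
    - {"offset":[0,0.038,0],"dr":[0,0,0]}
    - {"offset":[0,0.04,0],"dr":[0,0,0]}

```text
time_s: 5.92
position: [0.4088, 0.2499, 0.1304]
tcp_rot: [[0.002, 1.0, -0.002], [1.0, -0.002, -0.0], [-0.0, -0.002, -1.0]]
force: [-2.5, 0.2, 1.0]
opening: 0.007
grasp_force: 1.3
```

Emit:
servo_tool:
  targets:
    - {"offset":[0,0.0015,0],"dr":[0,0,0]}
    - {"offset":[0,0.003,0],"dr":[0,0,0]}
    - {"offset":[0,0.0045,0],"dr":[0,0,0]}
    - {"offset":[0,0.006,0],"dr":[0,0,0]}
    - {"offset":[0,0.0075,0],"dr":[0,0,0]}
    - {"offset":[0,0.009,0],"dr":[0,0,0]}
    - {"offset":[0,0.0105,0],"dr":[0,0,0]}
    - {"offset":[0,0.012,0],"dr":[0,0,0]}
    - {"offset":[0,0.0135,0],"dr":[0,0,0]}
    - {"offset":[0,0.015,0],"dr":[0,0,0]}
    - {"offset":[0,0.016,0],"dr":[0,0,0]}

```text
time_s: 6.83
position: [0.4259, 0.2499, 0.1305]
tcp_rot: [[0.002, 1.0, -0.0], [1.0, -0.002, -0.0], [-0.0, -0.0, -1.0]]
force: [-2.9, 1.4, -0.8]
opening: 0.003
grasp_force: 1.3
```

Emit:
servo_tool:
  targets:
    - {"offset":[0,0.001,0],"dr":[0,0,0]}
    - {"offset":[0,0.002,0],"dr":[0,0,0]}
    - {"offset":[0,0.003,0],"dr":[0,0,0]}
    - {"offset":[0,0.004,0],"dr":[0,0,0]}

```text
time_s: 7.17
position: [0.4297, 0.2499, 0.1305]
tcp_rot: [[0.002, 1.0, -0.0], [1.0, -0.002, -0.0], [-0.0, -0.0, -1.0]]
force: [-3.9, 1.4, -1.2]
opening: 0.008
grasp_force: 1.3
```

Emit:
servo_tool:
  targets:
    - {"offset":[0,0.001,0],"dr":[0,0,0]}
    - {"offset":[0,0.002,0],"dr":[0,0,0]}
    - {"offset":[0,0.003,0],"dr":[0,0,0]}
    - {"offset":[0,0.004,0],"dr":[0,0,0]}

```text
time_s: 7.5
position: [0.4337, 0.2499, 0.1305]
tcp_rot: [[0.002, 1.0, -0.0], [1.0, -0.002, -0.0], [-0.0, -0.0, -1.0]]
force: [-3.1, -0.5, -1.1]
opening: 0.004
grasp_force: 1.3
```

Still sliding, so I'll continue slowly.

Emit:
servo_tool:
  targets:
    - {"offset":[0,0.001,0],"dr":[0,0,0]}
    - {"offset":[0,0.002,0],"dr":[0,0,0]}
    - {"offset":[0,0.003,0],"dr":[0,0,0]}

```text
time_s: 7.75
position: [0.4368, 0.2499, 0.1305]
tcp_rot: [[0.002, 1.0, -0.0], [1.0, -0.002, 0.0], [0.0, -0.0, -1.0]]
force: [-2.2, 1.4, -1.5]
opening: 0.007
grasp_force: 1.3
```

Emit:
servo_tool:
  targets:
    - {"offset":[0,0.001,0],"dr":[0,0,0]}
    - {"offset":[0,0.002,0],"dr":[0,0,0]}
    - {"offset":[0,0.003,0],"dr":[0,0,0]}

```text
time_s: 8.0
position: [0.4398, 0.2499, 0.1305]
tcp_rot: [[0.002, 1.0, -0.0], [1.0, -0.002, -0.0], [-0.0, -0.0, -1.0]]
force: [-2.3, 1.0, -2.1]
opening: 0.005
grasp_force: 1.3
```

Emit:
servo_tool:
  targets:
    - {"offset":[0,0.001,0],"dr":[0,0,0]}
    - {"offset":[0,0.002,0],"dr":[0,0,0]}
    - {"offset":[0,0.003,0],"dr":[0,0,0]}

```text
time_s: 8.25
position: [0.4428, 0.2499, 0.1305]
tcp_rot: [[0.002, 1.0, -0.0], [1.0, -0.002, 0.0], [0.0, -0.0, -1.0]]
force: [-2.5, 0.9, -2.4]
opening: 0.006
grasp_force: 1.3
```

Emit:
servo_tool:
  targets:
    - {"offset":[0,0.001,0],"dr":[0,0,0]}
    - {"offset":[0,0.002,0],"dr":[0,0,0]}

```text
time_s: 8.42
position: [0.4429, 0.2499, 0.1305]
tcp_rot: [[0.002, 1.0, -0.004], [1.0, -0.002, -0.0], [-0.0, -0.004, -1.0]]
force: [-7.8, 2.3, 2.5]
opening: 0.007
grasp_force: 3.8
```

Emit:
servo_tool:
  targets:
    - {"offset":[0,0.001,0],"dr":[0,0,0]}
    - {"offset":[0,0.002,0],"dr":[0,0,0]}

```text
time_s: 8.58
position: [0.4429, 0.2498, 0.1304]
tcp_rot: [[0.003, 1.0, -0.008], [1.0, -0.003, -0.001], [-0.001, -0.008, -1.0]]
force: [-11.0, 2.0, 5.6]
opening: 0.007
grasp_force: 5.4
```

Emit:
servo_tool:
  targets:
    - {"offset":[0,-0.002,0],"dr":[0,0,0]}
    - {"offset":[0,-0.01,0],"dr":[0,0,0]}
    - {"offset":[0,-0.02,0],"dr":[0,0,0]}
    - {"offset":[0,-0.02,-0.03],"dr":[0,0,0]}
    - {"offset":[0,-0.02,-0.06],"dr":[0,0,0]}
    - {"offset":[0,-0.02,-0.09],"dr":[0,0,0]}
    - {"offset":[0,-0.01,-0.12],"dr":[0,0,0]}
    - {"offset":[0,0.01,-0.12],"dr":[0,0,0]}
    - {"offset":[0,0.04,-0.12],"dr":[0,0,0]}
    - {"offset":[0,0.07,-0.12],"dr":[0,0,0]}
    - {"offset":[0,0.1,-0.12],"dr":[0,0,0]}
    - {"offset":[0,0.12,-0.11],"dr":[0,0,0]}
    - {"offset":[0,0.13,-0.09],"dr":[0,0,0]}
    - {"offset":[0,0.13,-0.08],"dr":[0,0,0]}
    - {"offset":[0,0.13,-0.08],"dr":[0,0,0]}
    - {"offset":[0,0.13,-0.08],"dr":[0,0,0]}

```text
time_s: 9.92
position: [0.5753, 0.2495, 0.2099]
tcp_rot: [[0.002, 1.0, -0.002], [1.0, -0.002, -0.001], [-0.001, -0.002, -1.0]]
force: [-0.5, -0.2, 0.2]
opening: 0.009
grasp_force: 0.0
```

Run:
```python
from rig import bot, viewer
from h import *
a=viewer.capture("wrist");b=viewer.capture("scene");np.savez("w3.npz",**a);np.savez("s3.npz",**b)
s=bot.read_state();print(s["time_s"],s["position"],s["force"])
B=cv2.resize(b["color"][140:275,180:315],None,fx=2.1,fy=2.1,interpolation=cv2.INTER_CUBIC)
im=np.zeros((384,512+B.shape[1],3),np.uint8);im[:,:512]=a["color"];im[:B.shape[0],512:]=B
cv2.imwrite("pics/w3.png",im[:,:,::-1])
for p in [s["position"],(.577,.249,.187),(.502+.031,.376,.155)]:print(proj(a,p),(proj(b,p)-[180,140])*2.1+[512,0])
```

```text
10.0167 [0.57620888 0.24991861 0.21152428] [0.28887318 0.17018541 0.08454081]
[257.28569164 241.58000445] [622.70243784  54.07734458]
[258.47264441 226.95553288] [623.92072123  69.71789766]
[189.37279458  21.93364025] [562.26653991 160.35150711]
```

View pics/w3.png

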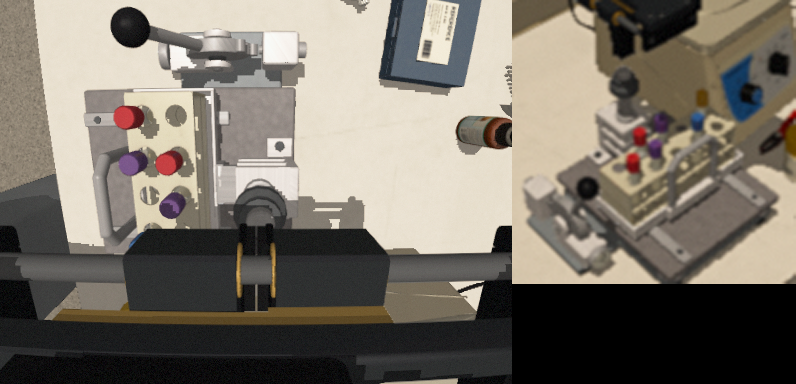

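The button is directly under the tip: wrist column 258, and scene inset (624,72) against the predicted (624,70). I'll press.

Emit:
servo_tool:
  targets:
    - {"offset":[0,0.001,0.006],"dr":[0,0,0]}
    - {"offset":[0,0.001,0.012],"dr":[0,0,0]}
    - {"offset":[0,0.001,0.018],"dr":[0,0,0]}
    - {"offset":[0,0.001,0.022],"dr":[0,0,0]}
    - {"offset":[0,0.001,0.0245],"dr":[0,0,0]}
    - {"offset":[0,0.001,0.027],"dr":[0,0,0]}
    - {"offset":[0,0.001,0.029],"dr":[0,0,0]}
    - {"offset":[0,0.001,0.031],"dr":[0,0,0]}
    - {"offset":[0,0.001,0.033],"dr":[0,0,0]}
    - {"offset":[0,0.001,0.035],"dr":[0,0,0]}

```text
time_s: 10.85
position: [0.5774, 0.2496, 0.1766]
tcp_rot: [[0.002, 1.0, -0.0], [1.0, -0.002, -0.0], [-0.0, -0.0, -1.0]]
force: [-2.5, -0.8, 6.4]
opening: 0.001
grasp_force: 3.8
```

Emit:
servo_tool:
  targets:
    - {"offset":[0,0,0.002],"dr":[0,0,0]}
    - {"offset":[0,0,0.004],"dr":[0,0,0]}
    - {"offset":[0,0,0.006],"dr":[0,0,0]}
    - {"offset":[0,0,0.008],"dr":[0,0,0]}
    - {"offset":[0,0,0.01],"dr":[0,0,0]}
    - {"offset":[0,0,0.012],"dr":[0,0,0]}

```text
time_s: 11.35
position: [0.5773, 0.2497, 0.1646]
tcp_rot: [[0.002, 1.0, -0.0], [1.0, -0.002, -0.0], [-0.0, -0.0, -1.0]]
force: [-2.4, -0.8, 7.0]
opening: 0.003
grasp_force: 3.8
```

Driving well at 7 N. I'll continue.

Emit:
servo_tool:
  targets:
    - {"offset":[0,0,0.002],"dr":[0,0,0]}
    - {"offset":[0,0,0.004],"dr":[0,0,0]}
    - {"offset":[0,0,0.006],"dr":[0,0,0]}
    - {"offset":[0,0,0.008],"dr":[0,0,0]}
    - {"offset":[0,0,0.01],"dr":[0,0,0]}
    - {"offset":[0,0,0.012],"dr":[0,0,0]}
    - {"offset":[0,0,0.014],"dr":[0,0,0]}
    - {"offset":[0,0,0.016],"dr":[0,0,0]}
    - {"offset":[0,0,0.018],"dr":[0,0,0]}

```text
time_s: 12.1
position: [0.5773, 0.2496, 0.1466]
tcp_rot: [[0.002, 1.0, -0.0], [1.0, -0.002, -0.0], [-0.0, -0.0, -1.0]]
force: [-2.7, -0.6, 7.9]
opening: 0.004
grasp_force: 3.8
```

Emit:
servo_tool:
  targets:
    - {"offset":[0,0,0.001],"dr":[0,0,0]}
    - {"offset":[0,0,0.002],"dr":[0,0,0]}

```text
time_s: 12.27
position: [0.5774, 0.2497, 0.1453]
tcp_rot: [[0.002, 1.0, -0.0], [1.0, -0.002, -0.0], [-0.0, -0.0, -1.0]]
force: [-5.2, -1.2, 15.9]
opening: 0.006
grasp_force: 8.0
```

Emit:
servo_tool:
  targets:
    - {"offset":[0,0,0.001],"dr":[0,0,0]}
    - {"offset":[0,0,0.002],"dr":[0,0,0]}

```text
time_s: 12.43
position: [0.5776, 0.2497, 0.1451]
tcp_rot: [[0.002, 1.0, 0.001], [1.0, -0.002, 0.0], [0.0, 0.001, -1.0]]
force: [-8.0, -1.7, 24.9]
opening: 0.005
grasp_force: 12.2
```

Emit:
servo_tool:
  targets:
    - {"offset":[0,0,-0.004],"dr":[0,0,0]}
    - {"offset":[0,0,-0.008],"dr":[0,0,0]}
    - {"offset":[0,0,-0.012],"dr":[0,0,0]}
    - {"offset":[0,0,-0.03],"dr":[0,0,0]}
    - {"offset":[0,0,-0.06],"dr":[0,0,0]}
    - {"offset":[0,0,-0.08],"dr":[0,0,0]}
    - {"offset":[0.025,-0.025,-0.08],"dr":[0,0,0]}
    - {"offset":[0.05,-0.05,-0.08],"dr":[0,0,0]}
    - {"offset":[0.075,-0.075,-0.08],"dr":[0,0,0]}
    - {"offset":[0.1,-0.1,-0.08],"dr":[0,0,0]}
    - {"offset":[0.12,-0.125,-0.08],"dr":[0,0,0]}
    - {"offset":[0.127,-0.14,-0.08],"dr":[0,0,0]}
    - {"offset":[0.127,-0.14,-0.06],"dr":[0,0,0]}
    - {"offset":[0.127,-0.14,-0.04],"dr":[0,0,0]}
    - {"offset":[0.127,-0.14,-0.02],"dr":[0,0,0]}
    - {"offset":[0.127,-0.14,0],"dr":[0,0,0]}
    - {"offset":[0.127,-0.14,0.006],"dr":[0,0,0]}
    - {"offset":[0.127,-0.14,0.006],"dr":[0,0,0]}

```text
time_s: 13.93
position: [0.4372, 0.3758, 0.1336]
tcp_rot: [[0.002, 1.0, -0.004], [1.0, -0.002, -0.002], [-0.002, -0.004, -1.0]]
force: [-0.4, 0.0, -0.3]
opening: 0.001
grasp_force: 0.0
```

Run:
```python
from rig import bot, viewer
from h import *
a=viewer.capture("top");b=viewer.capture("scene");w=viewer.capture("wrist")
s=bot.read_state();print(s["time_s"],s["position"],s["force"])
r=lambda c:cv2.resize(c["color"][140:275,180:315],None,fx=2.8,fy=2.8,interpolation=cv2.INTER_CUBIC)
W=cv2.resize(w["color"],(400,300))
im=np.zeros((378,778,3),np.uint8);im[:,:378]=r(b);im[:300,378:]=W
cv2.imwrite("pics/w4.png",im[:,:,::-1])
for p in [s["position"],(.488,.3765,.142),(.577,.249,.151),(.577,.249,.145)]:print(proj(w,p)*[400/512,300/384]+[378,0],(proj(b,p)-[180,140])*2.8)
```

```text
14.0833 [0.4390594  0.37714048 0.13648309] [0.70943324 0.20016879 0.23665586]
[578.14547651 188.3866343 ] [139.00238578 293.07077591]
[648.1177956  192.04865675] [101.15878914 254.3260854 ]
[737.8493698  328.75773108] [151.18996975 123.56328417]
[734.1555732  322.87458657] [151.50826017 128.52397351]
```

View pics/w4.png

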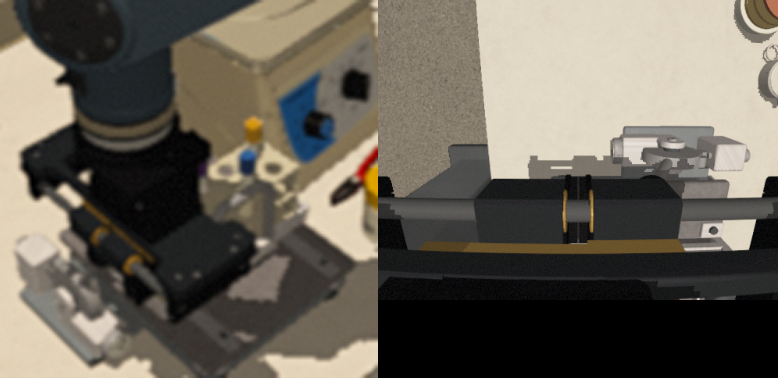

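The gripper hides the pin in the scene view. The wrist view shows the knob edge at (650,180), just ahead of the fingers. I'll push the lever to fill.

Emit:
servo_tool:
  targets:
    - {"offset":[0,0.01,0],"dr":[0,0,0]}
    - {"offset":[0,0.02,0],"dr":[0,0,0]}
    - {"offset":[0,0.025,0],"dr":[0,0,0]}
    - {"offset":[0,0.029,0],"dr":[0,0,0]}
    - {"offset":[0,0.032,0],"dr":[0,0,0]}
    - {"offset":[0,0.035,0],"dr":[0,0,0]}
    - {"offset":[0,0.038,0],"dr":[0,0,0]}
    - {"offset":[0,0.041,0],"dr":[0,0,0]}

```text
time_s: 14.75
position: [0.4748, 0.3764, 0.1355]
tcp_rot: [[0.002, 1.0, -0.009], [1.0, -0.002, -0.002], [-0.002, -0.009, -1.0]]
force: [-11.1, 0.6, 7.8]
opening: 0.007
grasp_force: 5.7
```

Emit:
servo_tool:
  targets:
    - {"offset":[0,0.003,0],"dr":[0,0,0]}
    - {"offset":[0,0.006,0],"dr":[0,0,0]}
    - {"offset":[0,0.009,0],"dr":[0,0,0]}
    - {"offset":[0,0.012,0],"dr":[0,0,0]}
    - {"offset":[0,0.015,0],"dr":[0,0,0]}
    - {"offset":[0,0.018,0],"dr":[0,0,0]}
    - {"offset":[0,0.021,0],"dr":[0,0,0]}
    - {"offset":[0,0.024,0],"dr":[0,0,0]}
    - {"offset":[0,0.026,0],"dr":[0,0,0]}
    - {"offset":[0,0.026,0],"dr":[0,0,0]}

```text
time_s: 15.58
position: [0.5063, 0.3767, 0.1355]
tcp_rot: [[0.003, 1.0, 0.001], [1.0, -0.003, 0.0], [0.0, 0.001, -1.0]]
force: [-0.1, 0.5, 0.8]
opening: 0.01
grasp_force: 0.0
```

Run:
```python
from rig import bot, viewer
from h import *
b=viewer.capture("scene");w=viewer.capture("wrist")
s=bot.read_state();print(s["time_s"],s["position"],s["force"])
r=lambda c:cv2.resize(c["color"][140:275,180:315],None,fx=2.8,fy=2.8,interpolation=cv2.INTER_CUBIC)
W=cv2.resize(w["color"],(400,300))
im=np.zeros((378,778,3),np.uint8);im[:,:378]=r(b);im[:300,378:]=W
cv2.imwrite("pics/w5.png",im[:,:,::-1])
for p in [s["position"],(.533,.3765,.155)]:print(proj(w,p)*[400/512,300/384]+[378,0],(proj(b,p)-[180,140])*2.8)
```

```text
15.6833 [0.50534236 0.37665673 0.13539827] [-0.81523229 -0.50135664 -0.20258281]
[577.15780023 188.38839145] [ 88.73925101 248.37517911]
[620.03212466 200.86335586] [ 66.53567361 214.09499265]
```

View pics/w5.png

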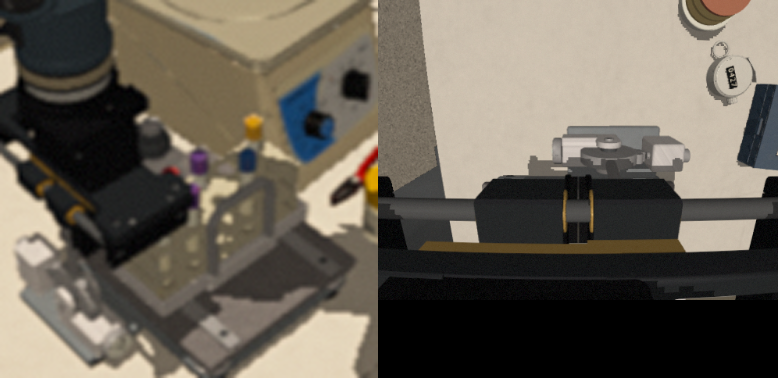

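Force is about zero ahead of the fingers, so the lever has snapped into fill. The pin head is seated at (153,135). I'll wait for the deck to rise, then push on.

Emit:
servo_tool:
  targets:
    - {"offset":[0,0,-0.004],"dr":[0,0,0]}
    - {"offset":[0,0,-0.004],"dr":[0,0,0]}
    - {"offset":[0,0,-0.004],"dr":[0,0,0]}
    - {"offset":[0,0,-0.004],"dr":[0,0,0]}
    - {"offset":[0,0,-0.004],"dr":[0,0,0]}
    - {"offset":[0,0,-0.004],"dr":[0,0,0]}
    - {"offset":[0,0,-0.004],"dr":[0,0,0]}
    - {"offset":[0,0,-0.004],"dr":[0,0,0]}
    - {"offset":[0,0,-0.004],"dr":[0,0,0]}
    - {"offset":[0,0,-0.004],"dr":[0,0,0]}
    - {"offset":[0,0,-0.004],"dr":[0,0,0]}
    - {"offset":[0,0,-0.004],"dr":[0,0,0]}
    - {"offset":[0,0,-0.004],"dr":[0,0,0]}
    - {"offset":[0,0,-0.004],"dr":[0,0,0]}
    - {"offset":[0,0,-0.004],"dr":[0,0,0]}
    - {"offset":[0,0,-0.004],"dr":[0,0,0]}

```text
time_s: 17.02
position: [0.505, 0.3768, 0.1395]
tcp_rot: [[0.002, 1.0, -0.0], [1.0, -0.002, 0.0], [0.0, -0.0, -1.0]]
force: [0.9, -0.2, -0.1]
opening: 0.006
grasp_force: 0.0
```

Emit:
servo_tool:
  targets:
    - {"offset":[0,0.003,0],"dr":[0,0,0]}
    - {"offset":[0,0.006,0],"dr":[0,0,0]}
    - {"offset":[0,0.009,0],"dr":[0,0,0]}
    - {"offset":[0,0.012,0],"dr":[0,0,0]}
    - {"offset":[0,0.015,0],"dr":[0,0,0]}
    - {"offset":[0,0.018,0],"dr":[0,0,0]}

```text
time_s: 17.52
position: [0.5192, 0.3766, 0.1397]
tcp_rot: [[0.002, 1.0, -0.009], [1.0, -0.002, -0.001], [-0.001, -0.009, -1.0]]
force: [-11.1, 1.6, 9.9]
opening: 0.004
grasp_force: 6.0
```

Emit:
servo_tool:
  targets:
    - {"offset":[0,0.003,0],"dr":[0,0,0]}
    - {"offset":[0,0.006,0],"dr":[0,0,0]}
    - {"offset":[0,0.009,0],"dr":[0,0,0]}
    - {"offset":[0,0.012,0],"dr":[0,0,0]}
    - {"offset":[0,0.015,0],"dr":[0,0,0]}
    - {"offset":[0,0.018,0],"dr":[0,0,0]}
    - {"offset":[0,0.021,0],"dr":[0,0,0]}
    - {"offset":[0,0.024,0],"dr":[0,0,0]}
    - {"offset":[0,0.027,0],"dr":[0,0,0]}
    - {"offset":[0,0.029,0],"dr":[0,0,0]}

```text
time_s: 18.35
position: [0.5519, 0.3772, 0.1401]
tcp_rot: [[0.001, 1.0, 0.002], [1.0, -0.001, 0.0], [0.0, 0.002, -1.0]]
force: [1.7, 0.0, -1.0]
opening: 0.01
grasp_force: 0.0
```

Contact at about 0.515 confirms the lever was in fill, and it has now snapped on. I'll retreat and check.

Emit:
servo_tool:
  targets:
    - {"offset":[0,-0.01,0],"dr":[0,0,0]}
    - {"offset":[0,-0.02,0],"dr":[0,0,0]}
    - {"offset":[0,-0.03,-0.03],"dr":[0,0,0]}
    - {"offset":[0,-0.03,-0.06],"dr":[0,0,0]}
    - {"offset":[0,-0.04,-0.1],"dr":[0,0,0]}
    - {"offset":[0,-0.06,-0.14],"dr":[0,0,0]}
    - {"offset":[0,-0.09,-0.17],"dr":[0,0,0]}
    - {"offset":[0,-0.12,-0.2],"dr":[0,0,0]}
    - {"offset":[0,-0.15,-0.22],"dr":[0,0,0]}
    - {"offset":[0,-0.17,-0.23],"dr":[0,0,0]}
    - {"offset":[0,-0.17,-0.23],"dr":[0,0,0]}
    - {"offset":[0,-0.17,-0.23],"dr":[0,0,0]}

```text
time_s: 19.35
position: [0.3811, 0.377, 0.3704]
tcp_rot: [[0.001, 1.0, 0.002], [1.0, -0.001, 0.001], [0.001, 0.002, -1.0]]
force: [0.7, -0.6, 0.2]
opening: 0.009
grasp_force: 0.0
```

Run:
```python
from rig import bot, viewer
from h import *
b=viewer.capture("scene");w=viewer.capture("wrist")
s=bot.read_state();print(s["time_s"],s["position"],s["force"])
r=lambda c:cv2.resize(c["color"][140:275,180:315],None,fx=2.8,fy=2.8,interpolation=cv2.INTER_CUBIC)
W=cv2.resize(w["color"],(400,300))
im=np.zeros((378,778,3),np.uint8);im[:,:378]=r(b);im[:300,378:]=W
cv2.imwrite("pics/w6.png",cv2.convertScaleAbs(im[:,:,::-1],alpha=1.4))
for p in [(.59,.3765,.141),(.533,.3765,.155),(.577,.249,.158),(.577,.249,.151),(.456,.249,.152)]:print(proj(w,p)*[400/512,300/384]+[378,0],(proj(b,p)-[180,140])*2.8)
```

```text
19.45 [0.38223895 0.37666441 0.36864565] [-0.57300278  0.50766761  0.10303998]
[703.93873956 130.78566633] [ 28.76672575 190.77224453]
[673.45894176 132.29070853] [ 66.53567361 214.09499265]
[691.32288889 205.7086481 ] [150.81552244 117.72608257]
[689.58608027 203.81699749] [151.18996975 123.56328417]
[621.02087745 204.93726435] [242.26834583 191.28735035]
```

View pics/w6.png

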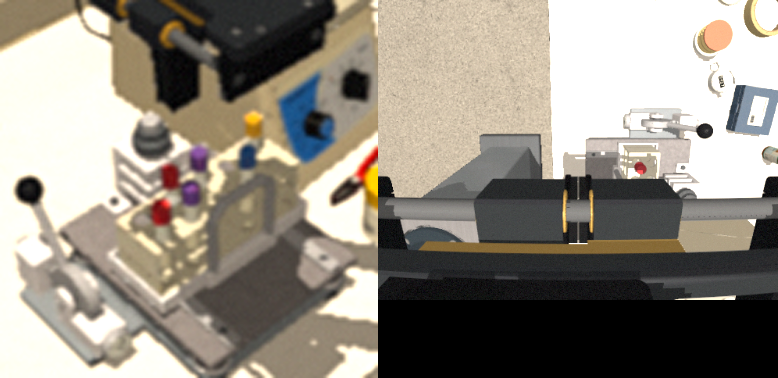

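The knob at (28,190) matches the float prediction. The button top at (151,118) shows it out, with the pin seated on the raised deck. The handle is at home (242,190).

```bash
python3 -c "
from rig import ticket
print(ticket.hand_in())"
```

```text
the job is handed in; nothing more can be done
None
```

The job is handed in at about 19.5 s: tray fully home, pin seated with its button sprung back out, lever moved to fill for about 1.5 s and then to float, and no bystander item touched.

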